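Ballast weight from the hook rack onto the microphone stand

ROBOT

A 6-joint arm with a two-finger parallel gripper is mounted at the origin on the work surface. World frame = base frame: x ahead of the robot, y to its left, z up, the work surface at z = 0. Lengths are in mm, angles in rad, forces in N, time in s.
With the tool pointing down it reaches from about 200 to 875 mm from the base axis. Payload 3.4 kg.
Tool frame: the origin (TCP) lies on the centre line of the jaws, within the pads' length; the fingertips stand 25 mm ahead of it and the grasp point (between the pads) lies 6 mm ahead of it (ctrl.tcp_to_tips is the distance from the TCP to the fingertips, in mm); z points along the fingers, y is the line along which they close (so a half turn about z gives the same grasp; the last joint's range is limited). The gripper opens to 94 mm and grips with 3 to 60 N. Pads are 16 mm wide; open, the fingers measure 119 mm over their backs; the gripper's body (75 mm by 177 mm) begins 78 mm behind the grasp point.
Start: joints at [1.202, 0.276, 1.505, -0, 1.361, -0.121], TCP at [141.046, 557.466, 230.493] pointing down, gripper open.
Joint ranges: [-2.89, 2.89], [-0.75, 2.08], [0.22, 2.7], [-1.18, 4.32], [0.11, 2.71], [-2.7, 2.7]. Speed limits (rad/s): [2.57, 2.57, 3.14, 3.14, 3.14, 3.14].

INTERFACE

Orientations are given as a rotation vector (axis times angle).
In Python, from bench import ctrl gives the robot as it stands.
- The arm moves only by the shell command python3 -m jog 'ROWS'. ROWS is JSON, a list of rows, each a list of 3 entries, a list of its own where there are three numbers: the turn, a rotation vector about the tool's x, y, z in degrees, then the shift along the tool's x, y, z in mm, then the closure, from -1 (fully open) to 1 (shut). A call has 1 to 20 rows; each row shifts and turns the commanded pose from where the row before left it, along the tool's axes as they then stand; what a row does not reach is not made up. A row lasts 1/10 s, in which the tool goes at most 50 mm and 8.59 degrees, less where a joint would pass 70% of its speed; a pose out of reach is approached as far as the arm can. A call is refused whole if a number of a shift passes 50 or a number of a turn 8.59, either way. A call with a gripper value outside its range is refused whole. The fingers move at their own pace and stop on an object; the grip force is fixed at half the most. Time passes only in rows, so rows that do not move let the fingers close. It gives the time, the measured TCP pose, the force, the opening and the grip force at its end, in the units of the state.
- ctrl.state(): the state, without advancing time (a new reading comes with each control period).
- ctrl.read_camera(name): name is "scene" or "top" or "wrist"; returns a dict with "img" (420x560x3 uint8, red, green, blue), "vfov" (degrees; the focal length in pixels is half the picture's height over the tangent of half this angle, whatever the lens; pixels are square), "cx", "cy" (the principal point, pixels), "k1" (the pictures are not rectified: a ray, as slopes to the right and down, at radius r is drawn at 1 + k1 r^2 times it, then the intrinsics apply), "camera_from_world" (4x4, takes a point from world to camera coordinates); the wrist camera has in their place "hand_eye" (4x4, takes a point from camera to tool coordinates, whose origin is the TCP and whose axes are the flange's). Camera axes: x right, y down, z forward; pixel columns grow to the right and rows downward; lengths in mm; the calibration is good to about 2 mm. A picture is of the moment at which its call begins: read the wrist's pose just before it. There is no depth.
- ctrl.hand_in(): hands the job in; it is judged then, once.
Trained networks look in the newest picture that a camera, given by its name, has taken for a name from the list of things; names that differ only in an ending like _2 or _b are one class to them, and where a whole thing is asked for, a point or a joint stands for the part that bears it (a point fixed in the world has none). Each returns a list of dicts, best first, with "confidence" (0 to 1); they miss things now and then, are a little off and sometimes report something else, mostly with a low value. They report only what shows in the picture. A call takes as long as a camera call. They do not tell look-alikes from the thing itself.
- ctrl.spot_in(label, camera): "xyz" ([x, y, z] in mm, in world coordinates, good to about 4 mm: the middle of the surface that is visible of it).
- ctrl.trace(label, camera): "region" (420x560 bool, what is visible of it).
The state is a dict: "t": time; "joints": joint angles; "dq": joint speeds; "effort": joint torques, N m; "eef_pos": TCP position; "orientation": TCP orientation; "wrist_force": force on the tool from outside, world axes, zero at the start; "torque": the same for the moment, N m; "opening": opening from 0.0 (shut) to 1.0 (fully open); "grip_force": force on a finger pad.
Only numpy, scipy, OpenCV 4.12 (cv2) and the standard library are available. Lean on these libraries where they do the work, as an engineer would, in place of code of your own. Each camera call takes 0.05 s, during which the arm holds its last target. There are 200 camera calls.

TASK

Lift the ballast weight with the collar off its hook, lay it collar up on the slanted wooden rest and let go of it there, then take it again by the collar and lower it, collar up, over the post of the microphone stand's foot until it sits flat and fully home, and release it. Lower it all the way, do not let it drop, do not put it down on the table, and leave the plain weight on its hook and everything else where it is.

Things in the scene. Friction and masses are not known exactly. Their poses are not given: they have to be found in the camera images.
- weight: Collared ballast weight, dark metal, about 0.45 kg (varies): disc 110 mm in diameter, 24 mm thick; coaxial collar 46 mm in diameter standing 30 mm out of one face; bore 32 mm through both. Origin: centre of the disc's plain face; z runs along the axis towards the collar. It hangs by the bore on either hook, axis level and 11 mm below the hook bar's, collar towards the hook's free end.
- collar_end (a point): Centre of the free end of the collar, on the weight's axis, 54 mm from its plain face. While it hangs, the 32 mm of bare disc above the collar can be pinched from above, across its 24 mm.
- spare: Plain weight: the same disc (110 x 24 mm, bore 32 mm) without a collar, hanging the same way on the other hook. Origin: centre of its face towards the crossbar, z along the axis to the hook's free end. To be left alone.
- rack: Fixed dark steel rack: level crossbar 16 mm thick, 340 mm long along the rack's y, axis 195 mm above the table, on posts at y = -170 and +170 mm with foot bars 120 mm long along x. Hooks at y = -80 and +80 mm point to the rack's -x. A hanging weight's plain face is 45 mm from the crossbar's axis. Origin on the table under the crossbar's middle, z up.
- hook_a (a point): Upturned tip of the hook at the rack's y = +80 mm. A level round bar 10 mm thick (axis 195 mm above the table) runs 122 mm out from the crossbar, then turns up; its top lies 15 mm above the bar's axis, its end 131 mm from the crossbar's axis. A weight comes off when lifted about 16 mm (10 to 22) and drawn straight along the rack's -x by more than 90 mm.
- hook_b (a point): The same on the other hook, at the rack's y = -80 mm.
- cradle: Slanted part (45 degrees) of the fixed plywood rest: two rails 14 mm wide at y = -36 and +36 mm, x = -60 to +45 mm, upper faces at z = 0, open between and behind for a finger. Origin: where the centre of the weight's plain face lies when it is in the rest, 85 mm above the table. x points up the slope, y is level, z squarely out of the slope; the weight lies plain face on the rails, its z along this z.
- pegs (a point): Midway between the rest's two stop pegs (12 mm in diameter, at x = -50, y = -35 and +35 mm of the slanted part, standing 20 mm above the rails' plane), at the rails' plane. The disc's rim lies on both pegs.
- foot: Fixed foot of the microphone stand: dark steel disc 150 mm in diameter, 12 mm thick, with an upright bare post 28 mm in diameter in its middle, 70 mm above the disc, its top 12 mm tapered. Origin: centre of the underside, on the table; z up. A weight fully home has its plain face on the disc, 12 mm above this origin.
- post_top (a point): Top of the foot's post, 82 mm above the table.
- mug: White mug, 80 mm across, 92 mm tall, bystander; origin centre of its underside.
- pencils: Dark pot with pencils, 68 mm across, 95 mm tall (pencils to 165 mm), bystander; origin centre of its underside.
- tin: Flat metal tin 170 x 90 x 22 mm, bystander; origin centre of its underside.
- book: Kraft-covered notebook 100 x 140 x 22 mm, bystander; origin centre of its underside.
- glass: Drinking glass 68 mm across, 100 mm tall, bystander; origin centre of its underside.
- stapler: Desk stapler 150 x 36 x 54 mm, bystander; origin centre of its underside.
Not all that is in view belongs to the job. What is shaped like the foot but turquoise is not meant.

How it is judged (in metres and radians):
On the way, in this order (a step that is already met when the one before it is completed fails the run):
1. the collared weight is off its hook, clear of the rack (contact force between weight and rack below 0.01 N and x of weight in the frame of rack below -0.132 m), for 0.1 s.
2. the weight lies collar up in the slanted rest, let go (distance between weight and cradle below 0.012 m and angle between the z axis of weight and the z axis of cradle, either way round below 0.1 rad and angle between weight's own z axis and vertical below 1 rad and contact force between weight and the fingers below 0.01 N and contact force between weight and cradle above 0.5 N and linear speed of weight below 0.02 m/s), for 0.2 s.
At the end, for the whole second after the job is handed in: The collared weight sits collar up on the foot's disc with the post through its bore: plain face within 3 mm of the disc's top, centred within 5 mm, axis within 0.05 rad of upright, at rest and released. The plain weight and the bystanders are within 30 mm of where they were (horizontal distance between weight and foot below 0.005 m and z of weight in the frame of foot between 0.009 and 0.015 m and angle between weight's own z axis and vertical below 0.05 rad and linear speed of weight below 0.01 m/s and contact force between weight and the fingers below 0.01 N and distance of each of spare, mug, pencils, tin, book, glass, stapler from where it was at the start of the episode below 0.03 m); the robot touches nothing.
It fails at once if the weight is down on the table or beside the post (centre of its plain face lower than 58 mm, more than 20 mm off the post) (height (world z) of weight below 0.058 m and horizontal distance between weight and foot above 0.02 m).
It fails at once if the weight is dropped onto the foot (falls over the post faster than 0.4 m/s) (horizontal distance between weight and foot below 0.02 m and z of weight in the frame of foot below 0.075 m and linear speed of weight above 0.4 m/s).
It fails at once if the plain weight or a bystander is shifted by more than 30 mm (distance of any of spare, mug, pencils, tin, book, glass, stapler from where it was at the start of the episode above 0.03 m).
It fails at once if a bystander is tipped over (angle between any of mug, pencils, tin, book, glass, stapler's own z axis and vertical above 0.5 rad).
It also fails if it takes over 72 s, if anything falls off the work surface, if the arm or the gripper's body presses on something with over 40 N, if the wrist force passes 120 N, or if a joint passes its speed limit or range.

## Working session

There is one attempt and no reset: what is moved stays moved. The work goes in short steps, Python scripts to look and compute and a shell command to move; the robot and the scene stay as the last step left them, time stands still between calls to the robot, and variables do not carry over. Pictures are saved under pics/ and viewed, at most 10 in all, crops included, and the job is handed in when it is done.

```bash
ls; mkdir -p pics
python3 - <<'E'
from bench import ctrl
import cv2,numpy as np
s=ctrl.state();print({k:np.round(v,3).tolist() for k,v in s.items()},ctrl.tcp_to_tips)
for c in("scene","top"):
    r=ctrl.read_camera(c);cv2.imwrite(f"pics/{c}0.png",r["img"][:,:,::-1])
    print(c,r["vfov"],r["cx"],r["cy"],r["k1"],np.round(r["camera_from_world"],3).tolist())
    for l in["weight","collar_end","spare","rack","hook_a","hook_b","cradle","pegs","foot","post_top","mug","pencils","tin","book","glass","stapler"]:
        print(l,[(np.round(d["xyz"]).tolist(),round(d["confidence"],2)) for d in ctrl.spot_in(l,c)[:3]])
E
```

```text
pics
{'t': 0.0, 'joints': [1.202, 0.277, 1.506, -0.0, 1.361, -0.121], 'dq': [0.002, 0.0, -0.002, 0.001, 0.001, -0.001], 'effort': [-0.001, -40.459, -23.723, 0.07, 0.034, -0.0], 'eef_pos': [140.849, 556.927, 229.633], 'orientation': [-0.388, -3.117, 0.003], 'wrist_force': [-0.685, -0.338, -0.016], 'torque': [0.02, 0.028, 0.004], 'grip_force': 0.0, 'opening': 1.001} 25.0
scene 51.120817363047294 279.6988727890929 214.21564278057866 0.02808073183396694 [[-0.823, 0.567, 0.001, 424.231], [0.447, 0.649, -0.616, -121.537], [-0.35, -0.507, -0.788, 1484.212], [0.0, 0.0, 0.0, 1.0]]
weight [([576.0, 336.0, 209.0], 0.68)]
collar_end [([573.0, 342.0, 205.0], 0.7)]
spare []
rack [([644.0, 302.0, 195.0], 0.75)]
hook_a [([643.0, 300.0, 198.0], 0.65), ([692.0, -56.0, 71.0], 0.3)]
hook_b [([643.0, 300.0, 198.0], 0.65), ([692.0, -56.0, 71.0], 0.3)]
cradle [([458.0, -125.0, 76.0], 0.72), ([759.0, -203.0, 50.0], 0.36)]
pegs []
foot [([287.0, -345.0, 15.0], 0.85), ([512.0, -372.0, 11.0], 0.72), ([347.0, -187.0, 75.0], 0.56)]
post_top [([288.0, -341.0, 10.0], 0.79), ([512.0, -372.0, 12.0], 0.61)]
mug [([34
[... 544 characters left out ...]
30.0], 0.29)]
spare [([636.0, 187.0, 215.0], 0.7), ([462.0, -124.0, 80.0], 0.57)]
rack [([645.0, 273.0, 195.0], 0.87), ([754.0, -217.0, 54.0], 0.39)]
hook_a [([645.0, 273.0, 195.0], 0.84), ([562.0, 319.0, 204.0], 0.63)]
hook_b [([645.0, 273.0, 195.0], 0.84), ([562.0, 319.0, 204.0], 0.63)]
cradle [([463.0, -126.0, 81.0], 0.66)]
pegs []
foot [([498.0, -382.0, 10.0], 0.89), ([276.0, -350.0, 12.0], 0.89)]
post_top [([276.0, -353.0, 10.0], 0.85), ([497.0, -383.0, 10.0], 0.83)]
mug [([354.0, 296.0, 30.0], 0.75)]
pencils [([685.0, -72.0, 60.0], 0.91)]
tin [([674.0, -408.0, 22.0], 0.84)]
book [([363.0, 124.0, 29.0], 0.73)]
glass [([347.0, -199.0, 33.0], 0.75)]
stapler [([754.0, -216.0, 52.0], 0.62)]
```

View pics/scene0.png

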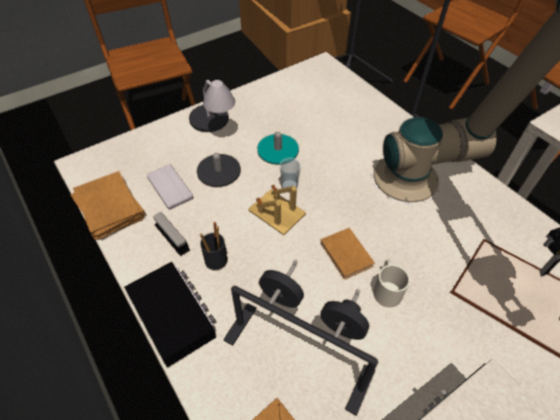

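View pics/top0.png

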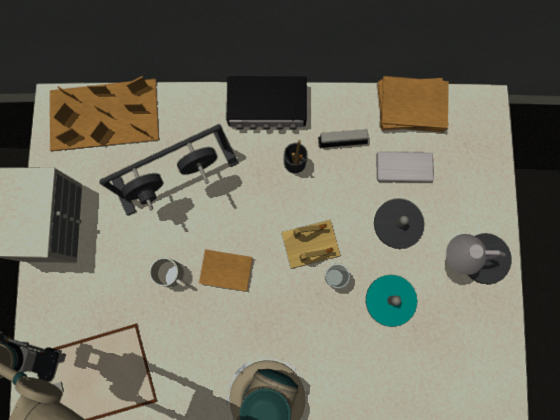

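```bash
cat > h.py <<'E'
from bench import ctrl
import cv2,numpy as np
from scipy.optimize import minimize,least_squares
from scipy.spatial.transform import Rotation as R
def proj(r,P,T=None):
    T=r["camera_from_world"] if T is None else T
    T=np.array(T);P=np.atleast_2d(P)@T[:3,:3].T+T[:3,3]
    s=P[:,:2]/P[:,2:];s=s*(1+r["k1"]*(s**2).sum(1,keepdims=True))
    f=210/np.tan(np.radians(r["vfov"])/2)
    return s*f+[r["cx"],r["cy"]]
def place(P,x,y,z,yaw): return np.atleast_2d(P)@R.from_euler('z',yaw).as_matrix().T+[x,y,z]
def crop(img,u,v,w,h,k,name): cv2.imwrite(name,cv2.resize(img[v:v+h,u:u+w,::-1],None,fx=k,fy=k,interpolation=cv2.INTER_CUBIC))
def wcam():
    s=ctrl.state();r=ctrl.read_camera("wrist")
    T=np.eye(4);T[:3,:3]=R.from_rotvec(s["orientation"]).as_matrix();T[:3,3]=s["eef_pos"]
    r["camera_from_world"]=np.linalg.inv(T@np.array(r["hand_eye"]));return r
E
python3 - <<'E'
from h import *
S=ctrl.read_camera("scene")
m=[]
for l in("rack","cradle"):
    for d in ctrl.trace(l,"scene")[:2]: v,u=np.where(d["region"]);print(l,d["confidence"],u.min(),u.max(),v.min(),v.max(),len(u))
T=ctrl.read_camera("top")
for l in("rack","cradle"):
    for d in ctrl.trace(l,"top")[:2]: v,u=np.where(d["region"]);print(l,d["confidence"],u.min(),u.max(),v.min(),v.max(),len(u))
k=4
def up(r,u,v,w,h): return cv2.resize(r["img"][v:v+h,u:u+w,::-1],None,fx=k,fy=k,interpolation=cv2.INTER_CUBIC)
a=np.hstack([up(S,240,175,75,70),up(T,275,210,75,70)]) 
b=np.hstack([up(S,220,260,75,70),up(T,275,210,75,70)])
cv2.imwrite("pics/c1.png",a)
x=cv2.resize(S["img"][255:415,215:385,::-1],None,fx=2.3,fy=2.3,interpolation=cv2.INTER_CUBIC)
y=cv2.resize(T["img"][115:225,90:250,::-1],None,fx=2.4,fy=2.4,interpolation=cv2.INTER_CUBIC)
c=np.zeros((370,780,3),np.uint8);c[:x.shape[0],:x.shape[1]]=x;c[:y.shape[0],x.shape[1]:x.shape[1]+y.shape[1]]=y
cv2.imwrite("pics/c2.png",c)
# foot: fit disc to trace in each camera
for n,r in(("scene",S),("top",T)):
    for d in ctrl.trace("foot",n)[:3]:
        g=d["region"].astype(np.uint8)
        if g.sum()<200: continue
        v,u=np.where(g);th=np.linspace(0,2*np.pi,60)
        ring=lambda z,p:proj(r,np.c_[75*np.cos(th)+p[0],75*np.sin(th)+p[1],th*0+z])
        def cost(p):
            q=np.vstack([ring(0,p),ring(12,p)]);im=np.zeros((1680,2240),np.uint8)
            cv2.fillPoly(im,[cv2.convexHull(np.round(q*4).astype(np.int32))],1)
            G=cv2.resize(g,(2240,1680),interpolation=cv2.INTER_NEAREST)
            return -(im&G).sum()/(im|G).sum()
        best=None
        for x0 in((505,-378),(282,-348)):
            o=minimize(cost,x0,method='Nelder-Mead',options=dict(initial_simplex=np.array([x0,(x0[0]+8,x0[1]),(x0[0],x0[1]+8)]),xatol=.1,fatol=1e-4))
            if best is None or o.fun<best.fun:best=o
        print(n,"foot",u.mean(),v.mean(),best.x,best.fun)
E
```

```text
rack 0.89 224 378 261 413 2775
rack 0.7 154 188 214 254 631
cradle 0.61 256 294 186 207 241
rack 0.62 100 235 124 214 1666
rack 0.34 122 163 172 203 892
cradle 0.91 295 331 224 257 328
scene foot 218.74304970513901 170.30581297388375 [ 652.75 -334.75] 0.0
scene foot 276.42870999030066 148.19301648884579 [ 505. -378.] 0.0
top foot 391.13681710213774 300.1914489311164 [ 505. -378.] 0.0
top foot 398.2921291624622 223.04540867810292 [ 548.25 -230.25] 0.0<stdin>:29: RuntimeWarning: overflow encountered in scalar negative
```

View pics/c1.png

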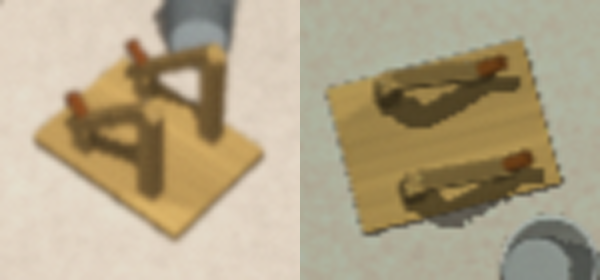

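View pics/c2.png

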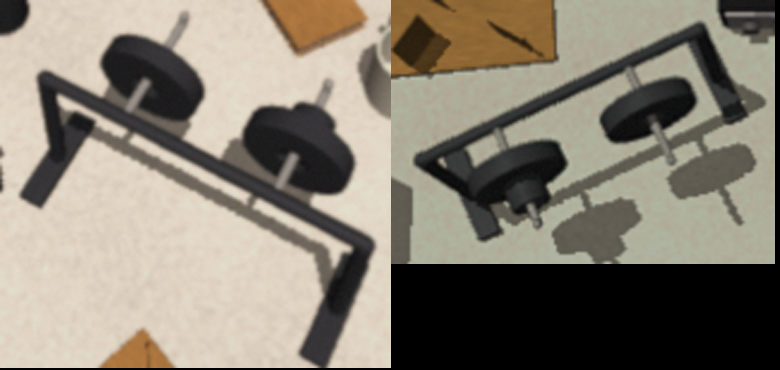

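```bash
cat > fit.py <<'E'
from h import *
S=ctrl.read_camera("scene");T=ctrl.read_camera("top")
c=np.sqrt(.5);RC=np.array([[c,0,-c],[0,1,0],[c,0,c]])
def fit(P,obs,x0,z):
    def f(p):
        W=place(P,p[0],p[1],z,p[2]);return np.concatenate([(proj(r,W)-o).ravel() for r,o in zip((S,T),obs)])
    o=least_squares(f,x0,loss='soft_l1');print(np.round(o.x,3),np.degrees(o.x[2]),np.round(f(o.x).reshape(-1,2),1).tolist());return o.x
rk=fit(np.array([[0,170,195],[0,-170,195.]]),[np.array([[375.4,360.7],[234.6,288.9]]),np.array([[102.1,181.7],[218.8,126.7]])],[645,273,.43],0)
cr=fit(np.array([[-50,35,20],[-50,-35,20],[45,36,0],[45,-36,0.]])@RC.T,[np.array([[273,186],[258.5,199.25],[293.75,187.5],[277.5,202]])[[0,1,2,3]],np.array([[332.5,249.25],[325.75,225.75],[301.25,256.75],[295,233.75]])],[462,-125,1.77],85)
for n,r in(("scene",S),("top",T)):
    for d in ctrl.trace("foot",n)[:3]:
        g=d["region"].astype(np.uint8);v,u=np.where(g);th=np.linspace(0,2*np.pi,60)
        if np.median(r["img"][v,u].max(1))>100: print("turq?");continue
        G=cv2.resize(g,(2240,1680),interpolation=cv2.INTER_NEAREST)>0
        ring=lambda z,p:proj(r,np.c_[75*np.cos(th)+p[0],75*np.sin(th)+p[1],th*0+z])
        def cost(p):
            im=np.zeros((1680,2240),np.uint8)
            for z,q in((0,0),(12,1)): pass
            q=np.vstack([ring(0,p),ring(12,p)])*4+1.5
            cv2.fillPoly(im,[cv2.convexHull(np.round(q).astype(np.int32))],1)
            t=np.linspace(0,2*np.pi,20);q=np.vstack([proj(r,np.c_[14*np.cos(t)+p[0],14*np.sin(t)+p[1],t*0+z]) for z in(12,78)])*4+1.5
            cv2.fillPoly(im,[cv2.convexHull(np.round(q).astype(np.int32))],1)
            im=im>0;return -float((im&G).sum())/float((im|G).sum())
        x0=(505,-378);o=minimize(cost,x0,method='Nelder-Mead',options=dict(initial_simplex=np.array([x0,(513,-378),(505,-370)]),xatol=.1,fatol=1e-4))
        print(n,"foot",u.mean().round(),v.mean().round(),o.x,o.fun)
s=ctrl.state();print(np.round(R.from_rotvec(s["orientation"]).as_matrix(),3).tolist(),s["joints"])
print("weight plain centre",place([-45,80,184],*rk[:2],0,rk[2]),"disc mid top",place([-57,80,239],*rk[:2],0,rk[2]))
E
python3 fit.py
```

```text
[6.56112e+02 2.85511e+02 4.63000e-01] 26.550888111558628 [[-0.8, 0.2], [0.2, 0.3], [0.5, 0.5], [-0.4, 0.4]]
[ 439.104 -118.955    1.844] 105.6338874731627 [[0.2, 0.1], [-0.1, 0.0], [0.3, -0.4], [1.0, -0.5], [-1.5, 0.4], [-1.6, 0.1], [2.8, -0.8], [1.9, -3.2]]
scene foot 218.0 170.0 [ 504.14697266 -387.79174805] -0.9611674871897921
turq?
turq?
top foot 398.0 223.0 [ 504.78820801 -380.87530518] -0.9476180342322075
top foot 295.0 157.0 [ 505. -378.] -0.0
[[-0.969, 0.245, 0.0], [0.245, 0.969, 0.0], [0.0, 0.0, -1.0]] [ 1.20200344e+00  2.75896963e-01  1.50488446e+00  3.67609658e-05
  1.36071697e+00 -1.21000581e-01]
weight plain centre [[580.09791941 336.95976958 184.        ]] disc mid top [[569.36346688 331.59585974 239.        ]]
```

```bash
python3 -m jog '[[[0,0,0],[0,0,-50],-1],[[0,0,0],[0,0,-50],-1],[[0,0,0],[-20,-5,-40],-1],[[0,0,0],[-45,-11,0],-1],[[0,0,0],[-45,-11,0],-1],[[0,0,0],[-45,-11,0],-1],[[0,0,0],[-45,-11,0],-1],[[0,0,0],[-45,-11,0],-1],[[0,0,0],[-45,-11,0],-1],[[0,0,0],[-45,-11,0],-1],[[0,0,0],[-45,-11,0],-1],[[0,0,0],[-45,-11,0],-1],[[0,0,8.2],[-45,-10,0],-1],[[0,0,8.2],[0,0,0],-1],[[0,0,8.2],[0,0,0],-1],[[0,0,8.2],[0,0,0],-1],[[0,0,8.2],[0,0,0],-1],[[0,0,8.2],[0,0,0],-0.2],[[0,0,0],[0,0,0],-0.2],[[0,0,0],[0,0,0],-0.2]]'
python3 - <<'E'
from h import *
r=wcam();cv2.imwrite("pics/w1.png",r["img"][:,:,::-1])
s=ctrl.state();print(s["eef_pos"],s["joints"],np.round(R.from_rotvec(s["orientation"]).as_matrix(),3).tolist(),np.round(r["hand_eye"],3).tolist())
for l in("weight","collar_end","hook_a","spare","rack"):print(l,[(np.round(d["xyz"]).tolist(),round(d["confidence"],2)) for d in ctrl.spot_in(l,"wrist")[:2]])
m=lambda *p:np.round(proj(r,place([p],656.1,285.5,0,.463))).tolist()
print("disc top edges",m(-45,80,239),m(-69,80,239),"tip",m(-131,80,210),m(-131,-80,210),"bar",m(0,80,195),m(0,0,195))
E
```

```text
t: 4.3
eef_pos: [568.7, 331.7, 370.4]
orientation: [-1.647, -2.675, 0.0]
wrist_force: [-0.9, 0.6, 0.2]
opening: 0.784
grip_force: 0.0
[568.70457758 331.67140441 370.43734282] [ 4.22327934e-01  3.72999207e-01  1.02577934e+00  7.32999486e-05
  1.74283909e+00 -4.44895197e-02] [[-0.45, 0.893, -0.0], [0.893, 0.45, 0.0], [0.0, -0.0, -1.0]] [[-0.0, -0.959, -0.283, 82.647], [1.0, -0.001, 0.001, -0.198], [-0.001, -0.283, 0.959, -152.684], [0.0, 0.0, 0.0, 1.0]]
weight [([557.0, 332.0, 224.0], 0.92)]
collar_end [([558.0, 335.0, 226.0], 0.65)]
hook_a [([622.0, 325.0, 204.0], 0.9)]
spare [([622.0, 225.0, 216.0], 0.77)]
rack [([617.0, 324.0, 200.0], 0.69)]
disc top edges [[293.0, 205.0]] [[263.0, 205.0]] tip [[193.0, 196.0]] [[204.0, 348.0]] bar [[340.0, 192.0]] [[336.0, 271.0]]
```

View pics/w1.png

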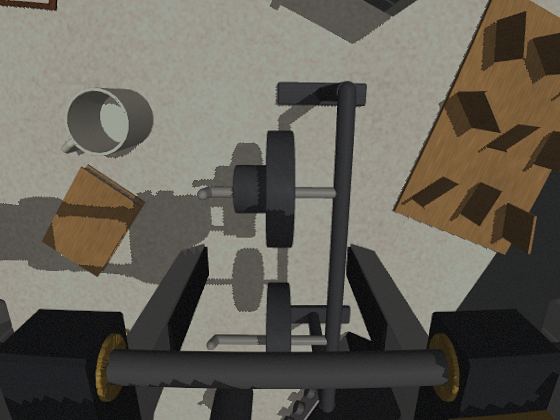

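Run:
```python
from h import *
r=wcam()
P=np.array([[-126,80,207],[-126,-80,207],[0,80,195],[0,-80,195],[-45,80,239],[-69,80,239]])
O=np.array([[203,193],[211,343],[341.5,192],[331,340],[294,197],[267,197]])
f=lambda p:(proj(r,place(P,p[0],p[1],p[3],p[2]))-O).ravel()
o=least_squares(f,[656,285,.46,0],loss='soft_l1');x=o.x;print(x,np.degrees(x[2]),np.round(f(x).reshape(-1,2),1).tolist())
t=place([-57,80,239],x[0],x[1],0,x[2])[0];s=ctrl.state()
M=R.from_rotvec(s["orientation"]).as_matrix();print(t,"tool delta",M.T@(t-s["eef_pos"]),"tool y az",np.degrees(np.arctan2(M[1,1],M[0,1])))
```

```text
[ 6.57103034e+02  2.86240674e+02  4.49817432e-01 -3.48571025e+00] 25.772640378005658 [[-0.0, -1.0], [-0.6, 0.0], [0.2, -1.2], [0.2, -2.5], [1.4, 6.1], [-1.3, 5.7]]
[570.98893326 333.49912893 239.        ] tool delta [  0.59631891   2.83750818 131.49112692] tool y az 26.63669438102734
```

```bash
python3 -m jog '[[[0,0,0.8],[0.6,2.8,50],-0.2],[[0,0,0],[0,0,40],-0.2],[[0,0,0],[0,0,25],-0.2],[[0,0,0],[0,0,16],-0.2],[[0,0,0],[0,0,0],-0.2],[[0,0,0],[0,0,0],0.3],[[0,0,0],[0,0,0],0.5],[[0,0,0],[0,0,0],1],[[0,0,0],[0,0,0],1],[[0,0,0],[0,0,0],1],[[0,0,0],[0,0,0],1]]'
```

```text
t: 5.75
eef_pos: [570.6, 333.3, 240.5]
orientation: [-1.669, -2.661, -0.0]
wrist_force: [-3.3, -0.3, 4.0]
opening: 0.25
grip_force: 29.9
```

```bash
python3 -m jog '[[[0,0,0],[0,0,-4],1],[[0,0,0],[0,0,-6],1],[[0,0,0],[0,0,-6],1],[[0,0,0],[0,0,0],1],[[0,0,0],[0,0,0],1]]'
python3 - <<'E'
from h import *
r=ctrl.read_camera("scene");crop(r["img"],290,270,110,90,5,"pics/s2.png")
E
```

```text
t: 6.25
eef_pos: [571.0, 333.5, 255.4]
orientation: [-1.669, -2.661, -0.0]
wrist_force: [-0.9, -0.4, -5.6]
opening: 0.255
grip_force: 29.9
```

View pics/s2.png

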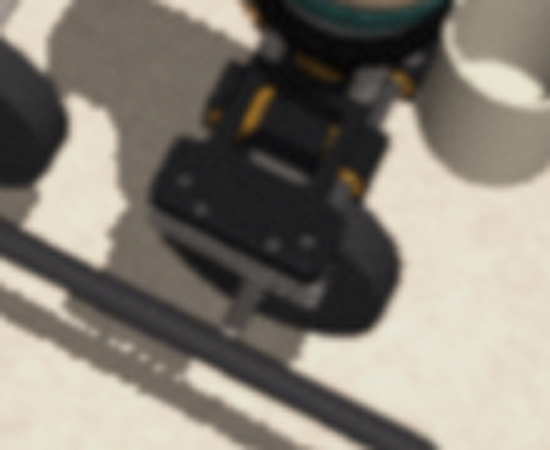

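```bash
python3 -m jog '[[[0,0,0],[0,-8,0],1],[[0,0,0],[0,-14,0],1],[[0,0,0],[0,-14,0],1],[[0,0,0],[0,-14,0],1],[[0,0,0],[0,-14,0],1],[[0,0,0],[0,-14,0],1],[[0,0,0],[0,-14,0],1],[[0,0,0],[0,-14,0],1],[[0,0,0],[0,-14,0],1],[[0,0,0],[0,0,0],1],[[0,0,0],[0,0,0],1],[[0,0,0],[0,0,0],1]]'
python3 - <<'E'
from h import *
r=ctrl.read_camera("top");crop(r["img"],90,110,170,170,3,"pics/t2.png")
print([(d["xyz"],d["confidence"]) for d in ctrl.spot_in("spare","top")],[(d["xyz"],d["confidence"]) for d in ctrl.spot_in("weight","top")])
E
```

```text
t: 7.5
eef_pos: [463.7, 281.5, 255.7]
orientation: [1.669, 2.661, 0.002]
wrist_force: [-0.3, -0.1, -4.8]
opening: 0.254
grip_force: 29.9
[([635.3, 186.1, 219.2], 0.65), ([690.4, 168.9, 195.6], 0.65)] [([472.7, 245.9, 216.6], 0.61)]
```

```bash
python3 -m jog '[[[0,0,0],[0,0,-20],1],[[0,0,0],[0,0,-40],1],[[0,0,0],[-10,0,-40],1],[[0,0,0],[-33,-8,-24],1],[[0,0,0],[-40,-9,0],1],[[0,0,0],[-40,-9,0],1],[[0,0,0],[-40,-9,0],1],[[0,0,0],[-40,-9,0],1],[[0,0,0],[-40,-9,0],1],[[0,0,0],[-40,-9,0],1],[[0,0,0],[-40,-9,0],1],[[0,0,0],[-40,-9,0],1],[[0,0,0],[-40,-9,0],1],[[0,0,-5],[0,0,0],1],[[0,0,-7],[0,0,0],1],[[0,0,-7],[0,0,0],1],[[0,0,-7],[0,0,0],1],[[0,0,-7],[0,0,0],1]]'
python3 -m jog '[[[0,0,-7],[0,0,0],1],[[0,0,-7],[0,0,0],1],[[0,0,-7],[0,0,0],1],[[0,0,-7],[0,0,0],1],[[0,0,-7],[0,0,0],1],[[0,0,-7],[0,0,0],1],[[0,0,-4.8],[0,0,0],1],[[0,0,0],[0,0,0],1],[[0,0,0],[0,0,0],1]]'
python3 - <<'E'
from h import *
r=wcam();cv2.imwrite("pics/w2.png",r["img"][:,:,::-1])
s=ctrl.state();print(s["eef_pos"],s["joints"])
c=np.sqrt(.5);RC=np.array([[c,0,-c],[0,1,0],[c,0,c]])
P=np.array([[-50,35,20],[-50,-35,20],[45,36,0],[45,-36,0.]])@RC.T
for q in((455,-120,85,1.84),(439,-119,85,1.84)):print(np.round(proj(r,place(P,*q))).tolist())
E
```

```text
t: 9.45
eef_pos: [558.6, -120.6, 379.1]
orientation: [-0.837, -3.027, -0.0]
wrist_force: [-0.3, -0.1, -4.8]
opening: 0.253
grip_force: 30.0
t: 10.35
eef_pos: [558.4, -120.4, 379.3]
orientation: [0.424, -3.113, -0.0]
wrist_force: [0.2, -0.5, -4.7]
opening: 0.253
grip_force: 30.0
[ 558.37604611 -120.43207461  379.28885275] [-3.34288897e-01  2.27036086e-01  1.21473656e+00  1.00399281e-04
  1.70017820e+00 -2.17583314e+00]
[[259.0, 54.0], [260.0, 113.0], [334.0, 47.0], [332.0, 116.0]]
[[263.0, 40.0], [264.0, 100.0], [339.0, 32.0], [337.0, 102.0]]
```

View pics/w2.png

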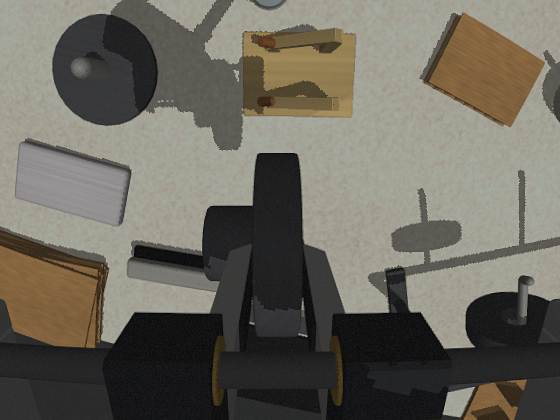

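Run:
```python
from h import *
r=wcam();im=r["img"][20:125,235:365].astype(np.float32)
hsv=cv2.cvtColor(r["img"],cv2.COLOR_RGB2HSV)[20:125,235:365]
m=((hsv[...,0]<12)&(hsv[...,1]>120)&(hsv[...,2]>50)).astype(np.uint8)
n,l,st,ce=cv2.connectedComponentsWithStats(m)
for i in range(1,n):
    if st[i,4]>15:print(st[i]+np.array([235,20,0,0,0]),ce[i]+[235,20])
for y in (42,43,101,102,103): print(y,[tuple(int(q) for q in r["img"][y,u]) for u in range(322,352,2)])
d=ctrl.trace("cradle","wrist")
for q in d[:2]:
    g=q["region"].astype(np.uint8);n,l,st,ce=cv2.connectedComponentsWithStats(g);print(q["confidence"],st[1:].tolist())
    for i in range(1,n):
        if st[i,4]>100:
            c=cv2.findContours((l==i).astype(np.uint8),0,1)[0][0];print(cv2.minAreaRect(c))
d=ctrl.trace("foot","wrist")
for q in d[:3]:
    v,u=np.where(q["region"]);print("foot",q["confidence"],u.min(),u.max(),v.min(),v.max())
for l in("foot","cradle","pegs","post_top"):print(l,[(np.round(d["xyz"]).tolist(),round(d["confidence"],2)) for d in ctrl.spot_in(l,"wrist")[:2]])
z=cv2.resize(r["img"][20:125,235:365,::-1],None,fx=6,fy=5.7,interpolation=cv2.INTER_CUBIC);cv2.imwrite("pics/w3.png",z[:599])
```

```text
42 [(99, 84, 56), (90, 76, 49), (87, 75, 51), (87, 75, 50), (75, 66, 44), (62, 55, 35), (62, 52, 32), (64, 54, 35), (104, 89, 59), (116, 98, 66), (148, 127, 81), (154, 132, 87), (153, 133, 84), (151, 129, 84), (152, 131, 86)]
43 [(72, 62, 43), (68, 60, 41), (64, 56, 39), (68, 60, 40), (69, 60, 42), (71, 61, 41), (71, 60, 41), (68, 60, 40), (80, 70, 47), (64, 56, 37), (132, 113, 74), (154, 132, 86), (153, 131, 84), (154, 131, 86), (154, 131, 85)]
101 [(107, 93, 60), (108, 92, 61), (107, 91, 61), (107, 92, 62), (108, 95, 63), (154, 133, 86), (131, 111, 72), (130, 111, 71), (138, 118, 79), (157, 134, 86), (156, 133, 86), (157, 135, 88), (160, 137, 90), (160, 138, 88), (163, 140, 92)]
102 [(109, 93, 63), (109, 94, 63), (108, 93, 60), (106, 91, 58), (108, 92, 61), (156, 133, 86), (131, 112, 72), (131, 113, 73), (145, 124, 81), (160, 138, 90), (163, 140, 92), (161, 140, 90), (161, 138, 89), (160, 138, 90), (161, 139, 90)]
103 [(111, 95, 62), (111, 96, 64), (110, 95, 62), (109, 95, 60), (109, 93, 63), (159, 135, 89), (132, 114, 74), (132, 114, 75), (138, 119, 78), (162, 139, 91), (161, 138, 89), (163, 139, 89), (162, 138, 91), (162, 140, 92), (164, 139, 90)]
0.59 [[258, 29, 84, 21, 1059], [258, 97, 82, 14, 930]]
((299.71240234375, 39.284236907958984), (14.445613861083984, 83.7183609008789), 83.21102905273438)
((298.5, 103.5), (13.0, 81.0), 90.0)
foot 0.87 53 157 14 125
foot 0.69 126 218 245 291
foot 0.66 385 533 268 391
foot [([500.0, -377.0, 10.0], 0.62)]
cradle [([418.0, -127.0, 87.0], 0.82), ([550.0, -129.0, 367.0], 0.65)]
pegs [([418.0, -121.0, 84.0], 0.83)]
post_top [([500.0, -377.0, 7.0], 0.83)]
```

View pics/w3.png

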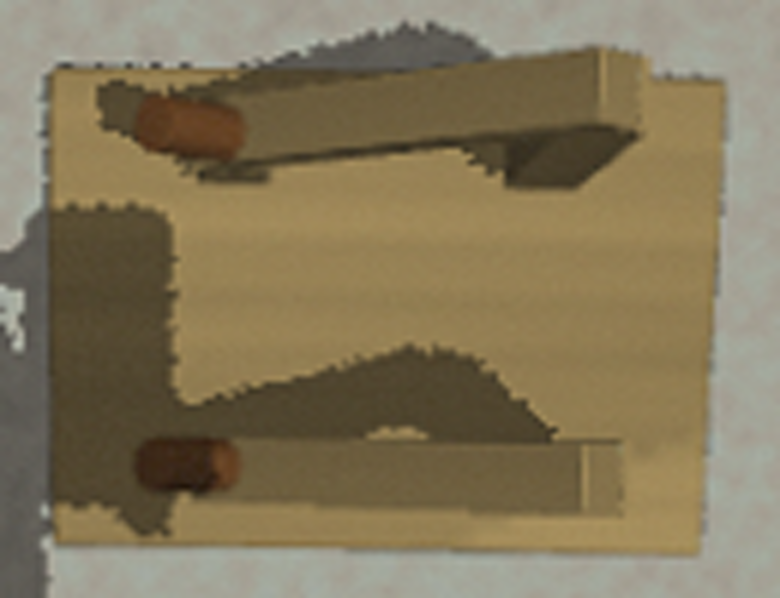

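Run:
```python
from h import *
r=wcam()
c=np.sqrt(.5);RC=np.array([[c,0,-c],[0,1,0],[c,0,c]])
P=np.array([[-50,35,20],[-50,-35,20],[45,36,0],[45,-36,0.]])@RC.T
O=np.array([[261.2,41.6],[261.2,101.2],[335,35.4],[332.2,104]])
for fz in(0,1):
    f=lambda p:(proj(r,place(P,p[0],p[1],85+fz*p[3],p[2]))-O).ravel()
    o=least_squares(f,[440,-119,1.84,0]);print(np.round(o.x,2),np.degrees(o.x[2]),np.round(f(o.x).reshape(-1,2),1).tolist())
w=o.x
S=ctrl.read_camera("scene");T=ctrl.read_camera("top")
for k in(S,T):print(np.round(proj(k,place(P,439,-119,85,1.84)),1).tolist())
q=ctrl.trace("foot","wrist")[0]["region"].astype(np.uint8)
c=cv2.findContours(q,0,1)[0];c=max(c,key=cv2.contourArea);print(cv2.fitEllipse(c))
th=np.linspace(0,2*np.pi,90)
def hull(p):
    im=np.zeros((1680,2240),np.uint8);a=np.vstack([proj(r,np.c_[75*np.cos(th)+p[0],75*np.sin(th)+p[1],0*th+z]) for z in(0,12)])*4+1.5
    cv2.fillPoly(im,[cv2.convexHull(np.round(a).astype(np.int32))],1);return im>0
G=cv2.resize(q,(2240,1680),interpolation=0)>0
cost=lambda p:-float((hull(p)&G).sum())/float((hull(p)|G).sum())
o=minimize(cost,[505,-382],method='Nelder-Mead',options=dict(initial_simplex=[[505,-382],[511,-382],[505,-376]],xatol=.1,fatol=1e-4));print(o.x,o.fun, "post top px",proj(r,[o.x[0],o.x[1],82]))
```

```text
[ 442.03 -122.29    1.83    0.  ] 104.69209997725984 [[-0.6, -0.1], [-0.9, 0.4], [0.9, -0.6], [0.5, 0.4]]
[ 441.4  -122.      1.83   -7.17] 104.71721201190088 [[0.0, 0.4], [-0.3, -0.1], [0.3, -0.0], [-0.0, -0.2]]
[[273.3, 186.1], [258.4, 199.2], [294.1, 187.2], [278.5, 201.5]]
[[331.0, 249.8], [324.2, 226.0], [304.0, 256.0], [296.9, 230.5]]
((104.67162322998047, 69.3684310913086), (103.19905090332031, 111.66992950439453), 159.71585083007812)
[ 504.3111515  -383.72056198] -0.9654507409035152 post top px [[76.21166679 67.0297552 ]]
```

```bash
cat >> h.py <<'E'
c_=np.sqrt(.5)
def cradle(x=441,y=-121,yaw=np.radians(104.7)):
    T=np.eye(4);T[:3,:3]=R.from_euler('z',yaw).as_matrix()@np.array([[c_,0,-c_],[0,1,0],[c_,0,c_]]);T[:3,3]=x,y,85;return T
def goto(p,Rw):
    s=ctrl.state();M=R.from_rotvec(s["orientation"]).as_matrix()
    print("pos",np.round(s["eef_pos"],1),"j",np.round(s["joints"],2),"F",np.round(s["wrist_force"],1),"tool shift",np.round(M.T@(np.array(p)-s["eef_pos"]),1),"turn deg",np.round(np.degrees(R.from_matrix(M.T@Rw).as_rotvec()),2))
E
python3 -m jog '[[[0,0,0.8],[0,0,0],1],[[4,0,0],[0,0,0],1],[[7,0,0],[0,0,0],1],[[7,0,0],[0,0,0],1],[[7,0,0],[0,0,0],1],[[7,0,0],[0,0,0],1],[[7,0,0],[0,0,0],1],[[6,0,0],[0,0,0],1],[[0,0,0],[0,0,0],1],[[0,0,0],[0,0,0],1]]'
python3 - <<'E'
from h import *
C=cradle();Rw=np.c_[C[:3,1],-C[:3,2],-C[:3,0]]
goto((C@[64.5,0,112,1])[:3],Rw)
goto((C@[64.5,0,72,1])[:3],Rw)
E
```

```text
t: 11.95
eef_pos: [558.2, -119.2, 378.8]
orientation: [-0.364, 2.794, -1.151]
wrist_force: [-0.2, -0.9, -5.4]
opening: 0.254
grip_force: 30.0
pos [ 558.2 -119.2  378.8] j [ 0.12  0.15  1.56 -0.79  1.37 -1.57] F [-0.2 -0.9 -5.4] tool shift [113.8 115.3 123.7] turn deg [0.23 0.1  0.11]
pos [ 558.2 -119.2  378.8] j [ 0.12  0.15  1.56 -0.79  1.37 -1.57] F [-0.2 -0.9 -5.4] tool shift [113.7 155.3 123.9] turn deg [0.23 0.1  0.11]
```

```bash
python3 -m jog '[[[0,0,0],[38,0,0],1],[[0,0,0],[38,0,0],1],[[0,0,0],[37.7,0,0],1],[[0,0,0],[0,19,24],1],[[0,0,0],[0,24,25],1],[[0,0,0],[0,24,25],1],[[0,0,0],[0,24,25],1],[[0,0,0],[0,24,25],1],[[0.23,0.1,0.11],[0,0,0],1],[[0,0,0],[0,0,0],1],[[0,0,0],[0,0,0],1]]'
python3 - <<'E'
from h import *
C=cradle();Rw=np.c_[C[:3,1],-C[:3,2],-C[:3,0]]
goto((C@[64.5,0,22,1])[:3],Rw)
r=ctrl.read_camera("scene");t=ctrl.read_camera("top")
a=cv2.resize(r["img"][130:230,210:310,::-1],None,fx=4,fy=4,interpolation=2);b=cv2.resize(t["img"][180:280,250:350,::-1],None,fx=4,fy=4,interpolation=2);cv2.imwrite("pics/p1.png",np.hstack([a,b]))
E
```

```text
t: 13.05
eef_pos: [452.0, -156.0, 213.1]
orientation: [-0.354, 2.786, -1.162]
wrist_force: [-0.1, -0.3, -4.8]
opening: 0.25
grip_force: 30.0
pos [ 452.  -156.   213.1] j [ 0.07  0.13  2.05 -0.95  1.03 -1.21] F [-0.1 -0.3 -4.8] tool shift [ 2.2 94.5 -0.3] turn deg [-0.31  0.16 -0.26]
```

View pics/p1.png

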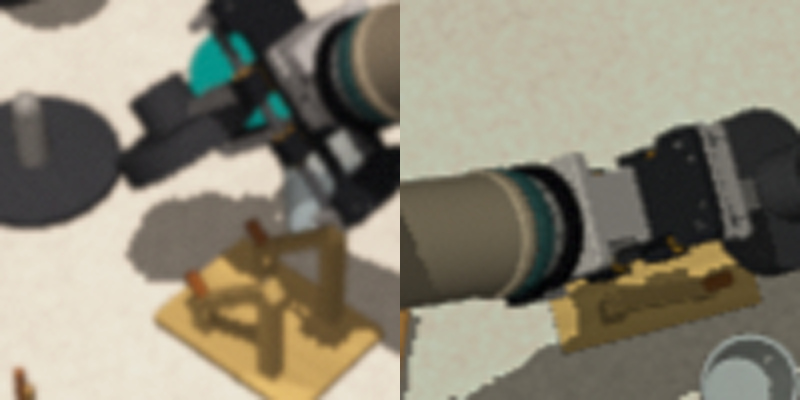

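```bash
python3 -m jog '[[[0,0,0],[1,20,0],1],[[0,0,0],[1,25,0],1],[[0,0,0],[0,25,0],1],[[0,0,0],[0,15,0],1],[[-0.3,0.15,-0.25],[0,9,0],1],[[0,0,0],[0,0,0],1],[[0,0,0],[0,0,0],1]]'
python3 - <<'E'
from h import *
C=cradle();Rw=np.c_[C[:3,1],-C[:3,2],-C[:3,0]]
goto((C@[56.5,0,12,1])[:3],Rw)
E
```

```text
t: 13.85
eef_pos: [432.3, -92.0, 144.9]
orientation: [-0.363, 2.794, -1.157]
wrist_force: [-0.1, 0.3, -4.5]
opening: 0.253
grip_force: 30.0
pos [432.3 -92.  144.9] j [ 0.23  0.23  2.14 -0.98  1.02 -0.95] F [-0.1  0.3 -4.5] tool shift [-1.1  9.   7.2] turn deg [ 0.03 -0.07  0.15]
```

Descend onto the rails gently, watching force.

```bash
python3 -m jog '[[[0,0,0],[-1,3,0],1],[[0,0,0],[0,2,0],1],[[0,0,0],[0,0,0],1]]'; python3 -m jog '[[[0,0,0],[0,2,0],1],[[0,0,0],[0,0,0],1]]';python3 -m jog '[[[0,0,0],[0,1,0],1],[[0,0,0],[0,0,0],1]]';python3 -m jog '[[[0,0,0],[0,1,0],1],[[0,0,0],[0,0,0],1]]'
```

```text
t: 14.15
eef_pos: [431.3, -88.4, 140.3]
orientation: [-0.363, 2.796, -1.157]
wrist_force: [0.0, 0.7, -4.9]
opening: 0.252
grip_force: 30.0
t: 14.35
eef_pos: [431.1, -87.4, 139.4]
orientation: [-0.364, 2.795, -1.16]
wrist_force: [-0.8, -0.8, -3.5]
opening: 0.25
grip_force: 30.0
t: 14.55
eef_pos: [431.0, -87.2, 139.2]
orientation: [-0.364, 2.794, -1.162]
wrist_force: [0.8, -4.3, -0.8]
opening: 0.252
grip_force: 30.0
t: 14.75
eef_pos: [431.0, -87.1, 139.2]
orientation: [-0.364, 2.793, -1.164]
wrist_force: [1.1, -7.6, 0.2]
opening: 0.252
grip_force: 30.0
```

```bash
python3 -m jog '[[[0,0,0],[0,-1,2],1],[[0,0,0],[0,0,2],1],[[0,0,0],[0,0,0],1]]'; python3 -m jog '[[[0,0,0],[0,0,1.5],1],[[0,0,0],[0,0,0],1]]';python3 -m jog '[[[0,0,0],[0,0,1.5],1],[[0,0,0],[0,0,0],1]]'; python3 -m jog '[[[0,0,0],[0,0,1],1],[[0,0,0],[0,0,0],1]]'
```

```text
t: 15.05
eef_pos: [432.1, -89.8, 136.4]
orientation: [-0.364, 2.794, -1.161]
wrist_force: [1.2, -5.3, 3.2]
opening: 0.254
grip_force: 30.0
t: 15.25
eef_pos: [432.4, -90.8, 135.3]
orientation: [-0.364, 2.794, -1.161]
wrist_force: [1.7, -5.7, 4.8]
opening: 0.253
grip_force: 30.0
t: 15.45
eef_pos: [432.7, -91.7, 134.3]
orientation: [-0.364, 2.794, -1.161]
wrist_force: [1.4, -4.4, 4.6]
opening: 0.253
grip_force: 30.0
t: 15.65
eef_pos: [432.8, -92.2, 133.8]
orientation: [-0.364, 2.794, -1.16]
wrist_force: [-0.5, -2.1, 8.2]
opening: 0.251
grip_force: 30.0
```

```bash
python3 -m jog '[[[0,0,0],[0,0,1],1],[[0,0,0],[0,0,0],1]]';  python3 -m jog '[[[0,0,0],[0,0,0],0.45],[[0,0,0],[0,0,0],0.3],[[0,0,0],[0,0,0],0],[[0,0,0],[0,0,0],0],[[0,0,0],[0,0,0],0],[[0,0,0],[0,0,0],0]]'; python3 -m jog '[[[0,0,0],[0,0,-10],0],[[0,0,0],[0,0,-20],0],[[0,0,0],[0,0,-30],0],[[0,0,0],[0,0,-40],0],[[0,0,0],[0,0,-40],0],[[0,0,0],[0,0,0],0],[[0,0,0],[0,0,0],0]]'
python3 - <<'E'
from h import *
print(ctrl.state()["joints"])
r=ctrl.read_camera("scene");t=ctrl.read_camera("top")
a=cv2.resize(r["img"][150:230,230:310,::-1],None,fx=5,fy=5,interpolation=2);b=cv2.resize(t["img"][200:280,270:350,::-1],None,fx=5,fy=5,interpolation=2);cv2.imwrite("pics/p2.png",np.hstack([a,b]))
for c in("scene","top"):
  for l in("weight","collar_end"):print(c,l,[(np.round(d["xyz"]).tolist(),round(d["confidence"],2)) for d in ctrl.spot_in(l,c)[:2]])
C=cradle()
for n,k in(("scene",r),("top",t)):print(np.round(proj(k,[(C@[0,0,54,1])[:3],(C@[0,0,24,1])[:3]])).tolist())
E
```

```text
t: 15.85
eef_pos: [432.6, -92.5, 133.7]
orientation: [-0.362, 2.793, -1.16]
wrist_force: [-6.2, 5.8, 15.8]
opening: 0.254
grip_force: 30.0
t: 16.45
eef_pos: [432.2, -92.3, 131.4]
orientation: [-0.364, 2.797, -1.157]
wrist_force: [-0.8, 0.2, 0.2]
opening: 0.499
grip_force: 0.0
t: 17.15
eef_pos: [407.7, 4.1, 231.2]
orientation: [-0.366, 2.795, -1.155]
wrist_force: [-0.7, -0.2, -0.7]
opening: 0.497
grip_force: 0.0
[ 0.47351019  0.14597184  1.96932822 -0.7880357   1.33227635 -1.03906684]
scene weight [([460.0, -115.0, 123.0], 0.77), ([341.0, -191.0, 80.0], 0.65)]
scene collar_end []
top weight [([438.0, -128.0, 117.0], 0.96)]
top collar_end [([446.0, -128.0, 122.0], 0.9)]
[[267.0, 181.0], [273.0, 189.0]]
[[326.0, 236.0], [318.0, 239.0]]
```

View pics/p2.png

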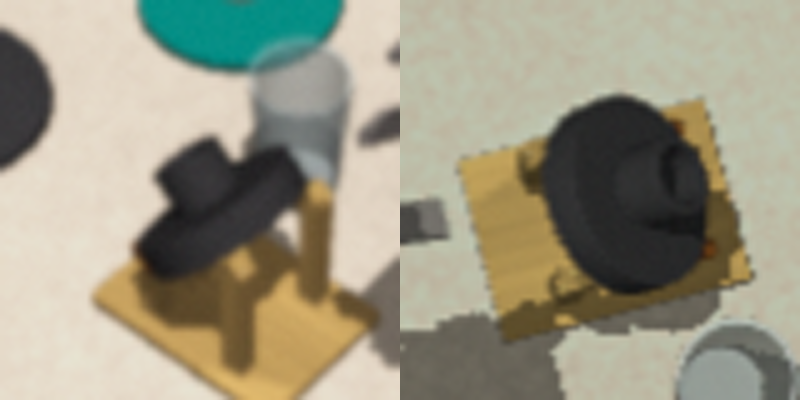

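```bash
python3 -m jog '[[[0,0,0],[0,-20,-20],-0.6],[[0,0,0],[0,-32,-32],-0.6],[[0,0,0],[0,-32,-32],-0.6],[[-7.5,0,0],[0,0,0],-0.6],[[-7.5,0,0],[0,0,0],-0.6],[[-7.5,0,0],[0,0,0],-0.6],[[-7.5,0,0],[0,0,0],-0.6],[[-7.5,0,0],[0,0,0],-0.6],[[-7.5,0,0],[0,0,0],-0.6],[[0,0,8],[0,0,0],-0.6],[[0,0,8.2],[0,0,0],-0.6],[[0,0,8.2],[0,0,0],-0.6],[[0,0,8.2],[0,0,0],-0.6],[[0,0,8.2],[0,0,0],-0.6],[[0,0,8.2],[0,0,0],-0.6],[[0,0,8.2],[0,0,0],-0.6],[[0,0,8.2],[0,0,0],-0.6],[[0,0,8.2],[0,0,0],-0.6],[[0,0,8.2],[0,0,0],-0.6],[[0,0,8.2],[0,0,0],-0.6]]'
python3 -m jog '[[[0,0,0],[0,0,0],-0.6],[[0,0,0],[0,0,0],-0.6]]'
python3 - <<'E'
from h import *
C=cradle();Rw=np.c_[C[:3,0],-C[:3,1],-C[:3,2]]
goto((C@[0,0,252,1])[:3],Rw)
E
```

```text
t: 19.45
eef_pos: [407.8, 2.7, 348.9]
orientation: [-1.924, -2.477, 0.007]
wrist_force: [0.6, 0.3, 0.2]
opening: 0.8
grip_force: 0.0
t: 19.65
eef_pos: [408.0, 2.9, 349.2]
orientation: [-1.913, -2.486, 0.006]
wrist_force: [0.3, 0.8, -0.8]
opening: 0.799
grip_force: 0.0
pos [408.    2.9 349.2] j [-0.16 -0.03  1.58 -0.    1.6  -0.42] F [ 0.3  0.8 -0.8] tool shift [-3.065e+02  2.000e-01  8.550e+01] turn deg [-0.38 44.91  0.  ]
```

```bash
python3 -m jog '[[[0,0,0],[-30,0,0],-0.6],[[0,0,0],[-44,0,0],-0.6],[[0,0,0],[-46,0,0],-0.6],[[0,0,0],[-46,0,0],-0.6],[[0,0,0],[-46,0,0],-0.6],[[0,0,0],[-46,0,0],-0.6],[[0,0,0],[-48,0,20],-0.6],[[0,0,0],[0,0,40],-0.6],[[0,0,0],[0,0,25],-0.6],[[-0.4,7.5,0],[0,0,0],-0.6],[[0,7.5,0],[0,0,0],-0.6],[[0,7.5,0],[0,0,0],-0.6],[[0,7.5,0],[0,0,0],-0.6],[[0,7.5,0],[0,0,0],-0.6],[[0,7.4,0],[0,0,0],-0.6],[[0,0,0],[0,0,0],-0.6],[[0,0,0],[0,0,0],-0.6]]'
python3 - <<'E'
from h import *
r=wcam();C=cradle();Rw=np.c_[C[:3,0],-C[:3,1],-C[:3,2]]
goto((C@[0,0,102,1])[:3],Rw)
for l in("weight","collar_end"):print(l,[(np.round((np.linalg.inv(C)@[*d["xyz"],1])[:3]).tolist(),round(d["confidence"],2)) for d in ctrl.spot_in(l,"wrist")[:2]])
q=ctrl.trace("weight","wrist")
g=q[0]["region"].astype(np.uint8);c=max(cv2.findContours(g,0,1)[0],key=cv2.contourArea);print(q[0]["confidence"],cv2.boundingRect(c),g.sum())
th=np.linspace(0,2*np.pi,90);G=cv2.resize(g,(2240,1680),interpolation=0)>0
def hull(p):
    im=np.zeros((1680,2240),np.uint8)
    for rad,zs in((55,(0,24)),(23,(24,54))):
        a=np.vstack([proj(r,(np.c_[rad*np.cos(th)+p[0],rad*np.sin(th)+p[1],0*th+z]@C[:3,:3].T+C[:3,3])) for z in zs])*4+1.5
        cv2.fillPoly(im,[cv2.convexHull(np.round(a).astype(np.int32))],1)
    return im>0
cost=lambda p:-float((hull(p)&G).sum())/float((hull(p)|G).sum())
o=minimize(cost,[0,0],method='Nelder-Mead',options=dict(initial_simplex=[[0,0],[5,0],[0,5]],xatol=.1,fatol=1e-4));print("offset in cradle frame",o.x,o.fun)
cv2.imwrite("pics/w4.png",r["img"][:,:,::-1])
E
```

```text
t: 21.35
eef_pos: [485.0, -291.3, 263.9]
orientation: [-1.495, -1.94, -0.621]
wrist_force: [-0.1, 0.3, 0.0]
opening: 0.802
grip_force: 0.0
pos [ 485.1 -290.7  265.3] j [-0.87  0.61  1.12  0.37  2.11 -1.05] F [-0.5  0.2 -0.2] tool shift [ -3.2   0.2 149.5] turn deg [0.09 0.14 0.15]
weight [([3.0, -3.0, 32.0], 0.77)]
collar_end [([4.0, -1.0, 34.0], 0.74)]
0.8 (228, 128, 104, 104) 7778
offset in cradle frame [-2.65869379 -2.70544648] -0.9105244287041847
```

```bash
python3 -m jog '[[[0,0,0],[-2,0.8,40],-0.6],[[0,0,0],[-2,0.8,45],-0.6],[[0,0,0],[0,0,40],-0.6],[[0,0,0],[0,0,25],-0.6],[[0,0,0],[0,0,0],-0.6],[[0,0,0],[0,0,0],-0.6]]'
python3 - <<'E'
from h import *
r=wcam();C=cradle();Rw=np.c_[C[:3,0],-C[:3,1],-C[:3,2]]
goto((C@[0,0,52,1])[:3],Rw)
for l in("weight","collar_end"):print(l,[(np.round((np.linalg.inv(C)@[*d["xyz"],1])[:3]).tolist(),round(d["confidence"],2)) for d in ctrl.spot_in(l,"wrist")[:2]])
g0=cv2.cvtColor(r["img"],cv2.COLOR_RGB2GRAY)
q=ctrl.trace("weight","wrist");g=q[0]["region"].astype(np.uint8)
v,u=np.where(g);print(q[0]["confidence"],u.min(),u.max(),v.min(),v.max())
th=np.linspace(0,2*np.pi,90)
pr=lambda rad,z,p:proj(r,(np.c_[rad*np.cos(th)+p[0],rad*np.sin(th)+p[1],0*th+z]@C[:3,:3].T+C[:3,3]))
for rad,z in((55,24),(55,0),(23,54),(16,54)):
    a=pr(rad,z,(0,0));print(rad,z,a.min(0).round(),a.max(0).round())
# edge-gradient alignment
gm=cv2.GaussianBlur(np.hypot(cv2.Sobel(g0,cv2.CV_32F,1,0),cv2.Sobel(g0,cv2.CV_32F,0,1)),(0,0),1.2)
def sc(p):
    t=0
    for rad,z in((55,24),(23,54),(16,54)):
        a=pr(rad,z,p).astype(np.float32);t+=cv2.remap(np.minimum(gm,60),a[:,0],a[:,1],1).mean()
    return t
gr=[(sc((x,y)),x,y) for x in np.arange(-6,6.1,.5) for y in np.arange(-6,6.1,.5)];gr.sort(reverse=True);print(np.round(gr[:6],1).tolist(),sc((0,0)))
E
```

```text
t: 22.15
eef_pos: [461.2, -190.6, 157.6]
orientation: [-1.496, -1.944, -0.621]
wrist_force: [-0.2, -1.2, 0.8]
opening: 0.803
grip_force: 0.0
pos [ 461.6 -191.4  157.6] j [-0.8   0.57  1.49  0.37  1.78 -1.11] F [-0.  -0.2 -0.4] tool shift [ 0.7 -2.2 51.2] turn deg [0.16 0.25 0.2 ]
weight [([6.0, -2.0, 31.0], 0.57)]
collar_end [([9.0, -3.0, 32.0], 0.93)]
0.78 196 359 142 299
55 24 [191. 142.] [357. 298.]
55 0 [198. 137.] [350. 282.]
23 54 [234. 205.] [313. 278.]
16 54 [246. 216.] [301. 267.]
[[114.6, -1.5, -2.5], [112.9, -2.0, -2.5], [112.6, -1.5, -3.0], [112.5, -1.5, -2.0], [112.4, -1.0, -2.5], [110.9, -2.0, -2.0]] 77.918106
```

```bash
python3 -m jog '[[[0.1,0.2,0.2],[-0.8,0.3,20],-0.6],[[0,0,0],[0,0,15],-0.6],[[0,0,0],[0,0,10],-0.6],[[0,0,0],[0,0,5],-0.6],[[0,0,0],[0,0,0],-0.6],[[0,0,0],[0,0,0],-0.2]]'; python3 -m jog '[[[0,0,0],[0,0,0],0.1],[[0,0,0],[0,0,0],0.1],[[0,0,0],[0,0,0],1],[[0,0,0],[0,0,0],1],[[0,0,0],[0,0,0],1],[[0,0,0],[0,0,0],1]]'
```

```text
t: 22.95
eef_pos: [452.6, -157.4, 120.5]
orientation: [-1.496, -1.936, -0.621]
wrist_force: [0.7, 0.3, 0.3]
opening: 0.747
grip_force: 0.0
t: 23.55
eef_pos: [452.5, -157.1, 120.3]
orientation: [-1.496, -1.936, -0.621]
wrist_force: [-0.2, -1.1, 1.2]
opening: 0.487
grip_force: 30.0
```

```bash
python3 -m jog '[[[0,0,0],[0,0,-3],1],[[0,0,0],[0,0,-6],1],[[0,0,0],[0,0,-10],1],[[0,0,0],[0,0,-20],1],[[0,0,0],[0,0,-30],1],[[0,0,0],[0,0,-30],1],[[0,0,0],[0,0,-30],1],[[0,0,0],[0,0,-30],1],[[0,0,0],[0,0,-10],1],[[0,-4,0],[0,0,0],1],[[0,-6,0],[0,0,0],1],[[0,-6,0],[0,0,0],1],[[0,-6,0],[0,0,0],1],[[0,-6,0],[0,0,0],1],[[0,-6,0],[0,0,0],1],[[0,-6,0],[0,0,0],1],[[0,-5,0],[0,0,0],1],[[0,0,0],[0,0,0],1],[[0,0,0],[0,0,0],1]]'
cat > held.py <<'E'
from h import *
r=wcam();H=np.linalg.inv(np.array(r["hand_eye"]))
g0=cv2.cvtColor(r["img"],cv2.COLOR_RGB2GRAY);cv2.imwrite("pics/held.png",r["img"][:,:,::-1])
gm=cv2.GaussianBlur(np.hypot(cv2.Sobel(g0,cv2.CV_32F,1,0),cv2.Sobel(g0,cv2.CV_32F,0,1)),(0,0),1.2)
th=np.linspace(0,2*np.pi,120)
# p: offset x,y, height of collar end in tool z, tilt about y (deg), tilt about x
def sc(p):
    t=0;M=R.from_euler('yx',[p[3],p[4]],degrees=True).as_matrix()
    for rad,z in((55,30),(23,0),(16,0)):
        a=proj(r,np.c_[rad*np.cos(th),rad*np.sin(th),0*th+z]@M.T+[p[0],p[1],p[2]],H).astype(np.float32)
        t+=cv2.remap(np.minimum(gm,60),a[:,0],a[:,1],1).mean()
    return t
from scipy.optimize import differential_evolution as de
o=de(lambda p:-sc(p),[(-5,5),(-4,4),(-8,4),(-20,20),(-4,4)],seed=1,maxiter=60,popsize=20);print("held x,y,z_end,tiltY,tiltX",np.round(o.x,2),-o.fun)
o2=minimize(lambda p:-sc([p[0],0,p[1],p[2],0]),[0,-3,0],method='Nelder-Mead');print(o2.x,-o2.fun,sc([0,0,-2,0,0]))
E
python3 held.py
python3 - <<'E'
from h import *
a=np.radians(14.7);Rw=np.array([[np.cos(a+np.pi/2),np.cos(a),0],[np.sin(a+np.pi/2),np.sin(a),0],[0,0,-1.]])
goto((504.4,-383,250),Rw)
E
```

```text
t: 25.45
eef_pos: [481.8, -271.2, 238.9]
orientation: [-1.915, -2.481, -0.003]
wrist_force: [0.4, -0.3, -4.6]
opening: 0.489
grip_force: 30.0
held x,y,z_end,tiltY,tiltX [-0.36  0.03 -0.01 -0.24 -0.09] 120.11974334716797
[ 2.21601408e-03 -7.96422862e-01  7.02918438e-04] 119.71844482421875 115.36876
pos [ 482.2 -272.2  238.7] j [-0.64  0.24  1.53  0.    1.37 -0.9 ] F [-0.6  0.4 -5.2] tool shift [-112.7   -6.5  -11.9] turn deg [-0.15 -0.36 -0.08]
```

```bash
python3 -m jog '[[[-0.1,-0.3,0],[0,0,-5],1],[[0,0,8.5],[0,0,-5],1],[[0,0,8.5],[0,0,0],1],[[0,0,8.5],[0,0,0],1],[[0,0,8.5],[0,0,0],1],[[0,0,8.5],[0,0,0],1],[[0,0,8.5],[0,0,0],1],[[0,0,8.5],[0,0,0],1],[[0,0,8.5],[0,0,0],1],[[0,0,8.5],[0,0,0],1],[[0,0,8.5],[0,0,0],1],[[0,0,8.5],[0,0,0],1],[[0,0,8.5],[0,0,0],1],[[0,0,8.5],[0,0,0],1],[[0,0,8.5],[0,0,0],1],[[0,0,8.5],[0,0,0],1],[[0,0,8.5],[0,0,0],1],[[0,0,8.5],[0,0,0],1],[[0,0,8.5],[0,0,0],1],[[0,0,8.5],[0,0,0],1]]'
python3 -m jog '[[[0,0,8.5],[0,0,0],1],[[0,0,8.5],[0,0,0],1],[[0,0,1.5],[0,0,0],1],[[0,0,0],[0,0,0],1],[[0,0,0],[0,0,0],1]]'
cat > post.py <<'E'
from h import *
r=wcam();cv2.imwrite("pics/post.png",r["img"][:,:,::-1])
g0=cv2.cvtColor(r["img"],cv2.COLOR_RGB2GRAY)
gm=np.minimum(cv2.GaussianBlur(np.hypot(cv2.Sobel(g0,cv2.CV_32F,1,0),cv2.Sobel(g0,cv2.CV_32F,0,1)),(0,0),1.0),120)
th=np.linspace(0,2*np.pi,240)
def ring(rad,z,p):return proj(r,np.c_[rad*np.cos(th)+p[0],rad*np.sin(th)+p[1],0*th+z]).astype(np.float32)
def sc(p,rings):
    t=0
    for rad,z in rings:
        a=ring(rad,z,p);t+=cv2.remap(gm,a[:,0],a[:,1],1).mean()
    return t
for q in ctrl.trace("foot","wrist")[:2]:
    v,u=np.where(q["region"]);print("trace",round(q["confidence"],2),u.min(),u.max(),v.min(),v.max())
a=ring(75,12,(504.4,-384));print("pred",a.min(0),a.max(0),"post top",proj(r,[504.4,-384,82]))
for rings in([(75,12)],[(75,12),(75,0)],[(75,12),(75,0),(14,12)]):
    gr=sorted([(sc((504.4+x,-384+y),rings),504.4+x,-384+y) for x in np.arange(-9,9.1,.5) for y in np.arange(-9,9.1,.5)],reverse=True);print(np.round(gr[:4],1).tolist())
E
python3 post.py; python3 held.py|head -1
python3 -c "
from h import *
a=np.radians(194.7);Rw=np.array([[np.cos(a+np.pi/2),np.cos(a),0],[np.sin(a+np.pi/2),np.sin(a),0],[0,0,-1.]])
goto((504.4,-384,250),Rw)"
```

```text
t: 27.5
eef_pos: [482.7, -273.6, 249.0]
orientation: [2.756, -1.506, -0.0]
wrist_force: [0.6, 0.4, -4.6]
opening: 0.49
grip_force: 30.0
t: 28.0
eef_pos: [482.7, -273.1, 249.2]
orientation: [2.487, -1.918, 0.002]
wrist_force: [0.4, -0.4, -5.1]
opening: 0.49
grip_force: 30.0
trace 0.9 409 539 83 217
trace 0.76 212 358 0 141
pred [209.59273  -11.910991] [358.88287 142.56075] post top [[285.85189562  60.87985953]]
[[97.9, 504.4, -384.5], [97.8, 503.9, -384.5], [97.7, 504.4, -384.0], [97.5, 503.9, -384.0]]
[[193.5, 503.9, -385.0], [192.7, 503.9, -384.5], [190.0, 503.4, -385.0], [189.6, 503.4, -384.5]]
[[254.5, 503.9, -385.0], [253.8, 503.9, -385.5], [251.6, 503.4, -385.0], [250.8, 503.4, -385.5]]
held x,y,z_end,tiltY,tiltX [-0.01  0.08 -0.38  0.7  -0.45] 121.81477355957031
pos [ 482.6 -272.8  249.4] j [-0.64  0.23  1.52 -0.    1.39  2.25] F [-0.3 -0.2 -4.8] tool shift [113.1   7.1  -0.4] turn deg [-0.01 -0.11 -0.03]
```

```bash
python3 -m jog '[[[0,0,0],[20,1.7,0],1],[[0,0,0],[35,2,0],1],[[0,0,0],[35,2,0],1],[[0,0,0],[18,1,0],1],[[0,0,0],[5.7,1,10],1],[[0,0,0],[0,0,25],1],[[0,0,0],[0,0,30],1],[[0,0,0],[0,0,25],1],[[0,0,0],[0,0,0],1],[[0,0,0],[0,0,0],1],[[0,0,0],[0,0,0],1]]'
python3 -c "
from h import *
a=np.radians(194.7);Rw=np.array([[np.cos(a+np.pi/2),np.cos(a),0],[np.sin(a+np.pi/2),np.sin(a),0],[0,0,-1.]])
for i in range(3):ctrl.read_camera('wrist');goto((504,-384.7,138),Rw)"
```

```text
t: 29.25
eef_pos: [504.9, -385.5, 161.3]
orientation: [2.485, -1.919, 0.008]
wrist_force: [0.0, -0.7, -4.6]
opening: 0.491
grip_force: 30.0
pos [ 504.9 -385.6  161.6] j [-0.76  0.41  1.48 -0.    1.25  2.13] F [ 0.5 -0.9 -4.7] tool shift [-1.2  0.7 23.6] turn deg [-0.13 -0.3  -0.06]
pos [ 504.9 -385.5  161.6] j [-0.76  0.41  1.48 -0.    1.25  2.13] F [-0.4  0.3 -4.9] tool shift [-1.1  0.7 23.6] turn deg [-0.12 -0.3  -0.06]
pos [ 504.7 -385.4  161.3] j [-0.76  0.41  1.48 -0.    1.25  2.13] F [ 0.6 -0.3 -6. ] tool shift [-1.   0.5 23.3] turn deg [-0.11 -0.28 -0.06]
```

```bash
python3 -m jog '[[[-0.1,-0.3,0],[-1,0.6,12],1],[[0,0,0],[0,0,9],1],[[0,0,0],[0,0,0],1],[[0,0,0],[0,0,0],1]]'; python3 -m jog '[[[0,0,0],[0,0,3],1],[[0,0,0],[0,0,3],1],[[0,0,0],[0,0,0],1]]'; python3 -m jog '[[[0,0,0],[0,0,3],1],[[0,0,0],[0,0,3],1],[[0,0,0],[0,0,0],1]]'
```

```text
t: 29.8
eef_pos: [502.8, -383.7, 137.8]
orientation: [-2.486, 1.92, 0.008]
wrist_force: [0.3, -0.3, -4.6]
opening: 0.491
grip_force: 30.0
t: 30.1
eef_pos: [502.9, -383.8, 132.2]
orientation: [-2.486, 1.92, 0.006]
wrist_force: [-0.5, 0.5, -5.2]
opening: 0.493
grip_force: 30.0
t: 30.4
eef_pos: [502.8, -383.7, 126.1]
orientation: [-2.486, 1.92, 0.007]
wrist_force: [-0.7, 0.0, -5.1]
opening: 0.488
grip_force: 30.0
```

```bash
python3 -m jog '[[[0,0,0],[0.8,-0.6,0],1],[[0,0,0],[0,0,2],1],[[0,0,0],[0,0,2],1],[[0,0,0],[0,0,0],1]]'; python3 -m jog '[[[0,0,0],[0,0,3],1],[[0,0,0],[0,0,3],1],[[0,0,0],[0,0,0],1]]'; python3 -m jog '[[[0,0,0],[0,0,4],1],[[0,0,0],[0,0,4],1],[[0,0,0],[0,0,0],1]]'
```

```text
t: 30.8
eef_pos: [503.7, -384.4, 122.3]
orientation: [-2.486, 1.92, 0.006]
wrist_force: [-1.0, -0.2, -6.0]
opening: 0.49
grip_force: 30.0
t: 31.1
eef_pos: [503.5, -384.3, 115.9]
orientation: [-2.486, 1.92, 0.007]
wrist_force: [1.2, -0.2, -5.5]
opening: 0.492
grip_force: 30.0
t: 31.4
eef_pos: [503.4, -384.2, 107.8]
orientation: [-2.486, 1.92, 0.008]
wrist_force: [-0.5, 1.1, -5.9]
opening: 0.488
grip_force: 30.0
```

```bash
python3 -m jog '[[[0,0,0],[0.3,-0.2,5],1],[[0,0,0],[0,0,5],1],[[0,0,0],[0,0,5],1],[[0,0,0],[0,0,0],1]]'; python3 -m jog '[[[0,0,0],[0.2,-0.2,5],1],[[0,0,0],[0,0,5],1],[[0,0,0],[0,0,5],1],[[0,0,0],[0,0,0],1]]'; python3 -m jog '[[[0,0,0],[0,0,4],1],[[0,0,0],[0,0,3],1],[[0,0,0],[0,0,0],1]]'
```

```text
t: 31.8
eef_pos: [503.5, -384.2, 92.5]
orientation: [-2.485, 1.92, 0.009]
wrist_force: [-0.7, 0.3, -4.7]
opening: 0.494
grip_force: 30.0
t: 32.2
eef_pos: [503.7, -384.4, 77.6]
orientation: [-2.485, 1.92, 0.009]
wrist_force: [0.1, 0.6, -4.7]
opening: 0.491
grip_force: 30.0
t: 32.5
eef_pos: [504.0, -384.6, 71.1]
orientation: [-2.486, 1.92, 0.007]
wrist_force: [-0.1, 0.7, -4.6]
opening: 0.488
grip_force: 30.0
```

```bash
python3 -m jog '[[[0,0,0],[0,0,2],1],[[0,0,0],[0,0,0],1]]'; python3 -m jog '[[[0,0,0],[0,0,1.5],1],[[0,0,0],[0,0,0],1]]'; python3 -m jog '[[[0,0,0],[0,0,1],1],[[0,0,0],[0,0,0],1]]'
```

```text
t: 32.7
eef_pos: [504.2, -384.8, 69.5]
orientation: [-2.486, 1.92, 0.006]
wrist_force: [-0.8, -0.0, -5.9]
opening: 0.494
grip_force: 30.0
t: 32.9
eef_pos: [504.2, -384.8, 68.0]
orientation: [-2.486, 1.92, 0.005]
wrist_force: [-1.2, 0.8, -5.0]
opening: 0.491
grip_force: 30.0
t: 33.1
eef_pos: [504.2, -384.8, 67.0]
orientation: [-2.486, 1.92, 0.006]
wrist_force: [-0.4, -0.4, -4.9]
opening: 0.488
grip_force: 30.0
```

```bash
python3 -m jog '[[[0,0,0],[0,0,1],1],[[0,0,0],[0,0,0],1]]'; python3 -m jog '[[[0,0,0],[0,0,1],1],[[0,0,0],[0,0,0],1]]'; python3 -m jog '[[[0,0,0],[0,0,0.7],1],[[0,0,0],[0,0,0],1]]'
```

```text
t: 33.3
eef_pos: [504.2, -384.8, 66.0]
orientation: [-2.486, 1.92, 0.006]
wrist_force: [0.1, -0.1, -5.1]
opening: 0.491
grip_force: 30.0
t: 33.5
eef_pos: [504.2, -384.8, 65.0]
orientation: [-2.486, 1.92, 0.006]
wrist_force: [0.4, -0.2, -5.8]
opening: 0.487
grip_force: 30.0
t: 33.7
eef_pos: [504.3, -384.8, 64.3]
orientation: [-2.486, 1.92, 0.005]
wrist_force: [0.7, -0.8, -5.5]
opening: 0.491
grip_force: 30.0
```

```bash
python3 -m jog '[[[0,0,0],[0,0,0.8],1],[[0,0,0],[0,0,0],1]]'; python3 -m jog '[[[0,0,0],[0,0,0.8],1],[[0,0,0],[0,0,0],1]]'; python3 -m jog '[[[0,0,0],[0,0,0.8],1],[[0,0,0],[0,0,0],1]]'
```

```text
t: 33.9
eef_pos: [504.2, -384.8, 63.5]
orientation: [-2.486, 1.92, 0.006]
wrist_force: [0.3, 0.5, -5.3]
opening: 0.49
grip_force: 30.0
t: 34.1
eef_pos: [504.2, -384.8, 62.7]
orientation: [-2.486, 1.92, 0.006]
wrist_force: [-1.9, 0.4, -5.1]
opening: 0.49
grip_force: 30.0
t: 34.3
eef_pos: [504.3, -384.7, 62.4]
orientation: [-2.486, 1.92, 0.005]
wrist_force: [-0.2, 1.0, -2.7]
opening: 0.486
grip_force: 30.0
```

```bash
python3 -m jog '[[[0,0,0],[0,0,0.8],1],[[0,0,0],[0,0,0],1]]'; python3 -m jog '[[[0,0,0],[0,0,0],0],[[0,0,0],[0,0,0],-0.2],[[0,0,0],[0,0,0],-0.6],[[0,0,0],[0,0,0],-0.6],[[0,0,0],[0,0,-1],-0.6],[[0,0,0],[0,0,0],-0.6]]'; python3 -m jog '[[[0,0,0],[0,0,-10],-0.6],[[0,0,0],[0,0,-30],-0.6],[[0,0,0],[0,0,-40],-0.6],[[0,0,0],[0,0,-40],-0.6],[[0,0,0],[-40,0,-20],-0.6],[[0,0,0],[-45,0,0],-0.6],[[0,0,0],[-35,0,0],-0.6],[[0,0,0],[0,0,0],-0.6],[[0,0,0],[0,0,0],-0.6]]'
python3 - <<'E'
from h import *
r=wcam();g0=cv2.cvtColor(r["img"],cv2.COLOR_RGB2GRAY)
gm=np.minimum(cv2.GaussianBlur(np.hypot(cv2.Sobel(g0,cv2.CV_32F,1,0),cv2.Sobel(g0,cv2.CV_32F,0,1)),(0,0),1),60)
th=np.linspace(0,2*np.pi,240)
def s(x,y,z):
    t=0
    for rad,h in((55,24),(23,54),(55,0)):
        a=proj(r,np.c_[rad*np.cos(th)+x,rad*np.sin(th)+y,0*th+h+z]).astype(np.float32);t+=cv2.remap(gm,a[:,0],a[:,1],1).mean()
    return t
print(np.round(sorted([(s(504+x,-384.7+y,z),504+x,-384.7+y,z) for x in np.arange(-6,6.1,1) for y in np.arange(-6,6.1,1) for z in range(6,30,1)],reverse=True)[:5],1).tolist())
for c in("scene","top","wrist"):
  ctrl.read_camera(c)
  for l in("weight","collar_end","spare","mug","pencils","tin","book","glass","stapler"):print(c,l,[(np.round(d["xyz"]).tolist(),round(d["confidence"],2)) for d in ctrl.spot_in(l,c)[:1]])
E
```

```text
t: 34.5
eef_pos: [504.2, -384.7, 62.3]
orientation: [-2.486, 1.92, 0.005]
wrist_force: [-3.6, 2.5, 4.9]
opening: 0.484
grip_force: 30.0
t: 35.1
eef_pos: [504.6, -385.0, 62.2]
orientation: [-2.485, 1.92, 0.004]
wrist_force: [0.2, -0.2, 0.1]
opening: 0.8
grip_force: 0.0
t: 36.0
eef_pos: [474.6, -268.9, 203.7]
orientation: [-2.487, 1.919, 0.002]
wrist_force: [-0.7, 0.0, 0.2]
opening: 0.805
grip_force: 0.0
[[75.6, 505.0, -385.7, 6.0], [75.2, 505.0, -385.7, 7.0], [74.8, 504.0, -384.7, 8.0], [74.8, 504.0, -384.7, 9.0], [74.6, 504.0, -384.7, 7.0]]
scene weight [([516.0, -364.0, 39.0], 0.65)]
scene collar_end [([521.0, -364.0, 38.0], 0.61)]
scene spare [([642.0, 199.0, 209.0], 0.8)]
scene mug [([350.0, 284.0, 56.0], 0.6)]
scene pencils [([517.0, -363.0, 39.0], 0.74)]
scene tin [([677.0, -390.0, 21.0], 0.62)]
scene book [([371.0, 129.0, 23.0], 0.64)]
scene glass [([344.0, -186.0, 73.0], 0.9)]
scene stapler [([759.0, -199.0, 52.0], 0.82)]
top weight [([477.0, -380.0, 33.0], 0.54)]
top collar_end []
top spare [([636.0, 185.0, 216.0], 0.68)]
top mug [([350.0, 296.0, 29.0], 0.72)]
top pencils [([686.0, -74.0, 59.0], 0.72)]
top tin []
top book [([365.0, 120.0, 28.0], 0.8)]
top glass []
top stapler [([752.0, -216.0, 50.0], 0.64)]
wrist weight [([502.0, -383.0, 35.0], 0.63)]
wrist collar_end [([503.0, -381.0, 35.0], 0.95)]
wrist spare []
wrist mug []
wrist pencils [([680.0, -105.0, 36.0], 0.83)]
wrist tin [([668.0, -357.0, 23.0], 0.76)]
wrist book [([460.0, -134.0, 71.0], 0.43)]
wrist glass [([337.0, -213.0, 82.0], 0.7)]
wrist stapler [([744.0, -221.0, 15.0], 0.85)]
```

```bash
python3 -c "
from bench import ctrl
print(ctrl.hand_in())"
```

```text
the job is handed in; nothing more can be done
None
```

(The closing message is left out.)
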